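# Nest the parts pans with their handles fanned out

## Robot

A 7-joint arm with a two-finger parallel gripper is mounted at the origin on the work surface. World frame = base frame: x ahead of the robot, y to its left, z up, the work surface at z = 0. Lengths are in m, angles in rad, forces in N, time in s.
With the tool pointing down it reaches from about 0.425 to 0.925 m from the base axis. Payload 6.8 kg.
Tool frame: the origin (TCP) lies midway between the tips of the shut fingers; the grasp point (between the pads) lies 19 mm behind it; z points along the fingers, x is the direction in which the jaws open and shut, and the axes are right-handed (so a half turn about z gives the same grasp; the last joint's range is limited). The gripper opens to 85 mm and grips with 20 to 120 N. Pads are 22 mm wide; open, the fingers measure 114 mm over their backs; the gripper's body (76 mm by 85 mm) begins 54 mm behind the grasp point. The pads swing forward as they close: fully open they stand 13 mm farther back than shut.
Start: joints at [1.15, 0.477, 0.022, 1.555, -0.011, 1.109, -0.083], TCP at [0.208, -0.642, 0.231] pointing down, gripper open.
Joint ranges: [-2.96, 2.96], [-0.34, 2.1], [-1.41, 1.46], [0.24, 2.44], [-1.37, 4.51], [0.17, 1.92], [-2.96, 2.96]. Speed limits (rad/s): [2.39, 2.39, 3.14, 3.14, 3.14, 3.14, 3.14].

## Interface

Orientations are given as [roll, pitch, yaw] about the fixed x, y, z axes, in that order (R = Rz(yaw) Ry(pitch) Rx(roll)).
In Python, from bench import ctrl gives the robot as it stands.
- The arm moves only by the tool move_arm, never from a script. Its argument "plan" is a list of rows, each a list of 2 entries, a list of its own where there are three numbers: the shift along the tool's x, y, z in m, then the turn about the tool's z in degrees. In form: [[[x, y, z], twist], ...]. A call has 1 to 20 rows; each row shifts and turns the commanded pose from where the row before left it, along the tool's axes as they then stand; what a row does not reach is not made up. A row lasts 1/12 s, in which the tool goes at most 41.7 mm and 7.16 degrees, less where a joint would pass 70% of its speed; a pose out of reach is approached as far as the arm can. A call is refused whole if a number of a shift passes 0.0417 or a number of a turn 7.16, either way. A call with a gripper value outside its range is refused whole. "hand" is the finger opening in m, from 0 to 0.0854, set as the call begins (left out, the last holds). The fingers move at their own pace and stop on an object; "grip_force" is the grip in N (left out, the last holds). Time passes only in rows, so rows that do not move let the fingers close. It gives the time, the measured TCP pose, the force and the opening at its end, in the units of the state.
- ctrl.state(): the state, without advancing time (a new reading comes with each control period).
- ctrl.get_image(name): name is "scene" or "side" or "wrist"; returns the picture (400x640x3 uint8, red, green, blue); there is no depth.
- ctrl.calibration(name): a dict with "intrinsics" (3x3 intrinsics, pixels), "cam_to_world" (4x4, takes a point from camera to world coordinates); the wrist camera has in their place "tool_from_camera" (4x4, takes a point from camera to tool coordinates, whose origin is the TCP and whose axes are the tool frame's). Camera axes: x right, y up, looking along -z (the intrinsics and any distortion apply to the point x, -y, -z); pixel columns grow to the right and rows downward; lengths in m; the calibration is good to about 2 mm. A picture is of the moment at which its call begins: read the wrist's pose just before it. calibration takes no time and is no camera call.
- ctrl.job_done(): hands the job in, once; it reports no verdict.
The state is a dict: "time": time; "qpos": joint angles; "qd": joint speeds; "tau": joint torques, N m; "eef_pos": TCP position; "tcp_rot": TCP orientation; "ft_force": force on the tool from outside, world axes, zero at the start; "torque": the same for the moment, N m; "finger_gap": finger opening in m.
Only numpy, scipy, OpenCV 4.12 (cv2) and the standard library are available. Lean on these libraries where they do the work, as an engineer would, in place of code of your own. Each camera call takes 0.05 s, during which the arm holds its last target. There are 200 camera calls.

## Task

Clear the kitting bench: nest the blue-handled pan in the red-handled one, then the black-handled pan in the blue one, each fully home and level, with the three handles turned well clear of each other, leaving at least a hand's width (about 80 mm) between their ends. Lower the pans in gently rather than dropping them, leave the red-handled pan where it stands, and do not disturb the car shell, tape, tyres or cup.

Things in the scene. Friction and masses are not known exactly. Their poses are not given: they have to be found in the camera images.
- pan_large: The largest pan, RED handle, about 0.3 kg. Loose round open aluminium pan, 60 mm tall to the rim, outer diameter 124 mm at the rim, 108 mm at the base, wall 3 mm, floor 4 mm (102 mm wide inside). One straight level handle along the pan's own +x. Origin: centre of the underside; z up. At the start it stands on the bench, handle within 30 degrees of pointing to -x. Stays where it stands.
- pan_medium: The middle pan, BLUE handle, about 0.16 kg. Loose round open aluminium pan, 60 mm tall to the rim, outer diameter 108 mm at the rim, 94 mm at the base, wall 3 mm, floor 4 mm (88 mm wide inside). One straight level handle along the pan's own +x. Origin: centre of the underside; z up. At the start it stands on the bench, handle within 30 degrees of pointing to -x. Nested, its underside is 4 mm above that of the pan round it, with 4 mm side play.
- pan_small: The smallest pan, BLACK handle, about 0.12 kg. Loose round open aluminium pan, 60 mm tall to the rim, outer diameter 92 mm at the rim, 80 mm at the base, wall 3 mm, floor 4 mm (74 mm wide inside). One straight level handle along the pan's own +x. Origin: centre of the underside; z up. At the start it stands on the bench, handle within 30 degrees of pointing to -x. Nested, its underside is 4 mm above that of the pan round it, with 4 mm side play.
- pan_large_grip (a point): Place to pinch the handle of the large (red) pan from above, fingers across the 14 mm width: 90 mm from the pan's axis, at mid-height of the handle, 69 mm over the pan's base. The handle is a rigid bar 12 to 14 mm wide and 18 mm tall, underside level with the rim (z 60 to 78 mm).
- pan_large_end (a point): Free end of the handle of the large (red) pan: 135 mm from the pan's axis, 69 mm over its base. A nested pan's handle passes 4 mm above the rim of the pan round it; laid over another handle it holds its pan up and does not go home.
- pan_medium_grip (a point): Place to pinch the handle of the middle (blue) pan from above, fingers across the 14 mm width: 90 mm from the pan's axis, at mid-height of the handle, 69 mm over the pan's base. The handle is a rigid bar 12 to 14 mm wide and 18 mm tall, underside level with the rim (z 60 to 78 mm).
- pan_medium_end (a point): Free end of the handle of the middle (blue) pan: 135 mm from the pan's axis, 69 mm over its base. A nested pan's handle passes 4 mm above the rim of the pan round it; laid over another handle it holds its pan up and does not go home.
- pan_small_grip (a point): Place to pinch the handle of the small (black) pan from above, fingers across the 14 mm width: 90 mm from the pan's axis, at mid-height of the handle, 69 mm over the pan's base. The handle is a rigid bar 12 to 14 mm wide and 18 mm tall, underside level with the rim (z 60 to 78 mm).
- pan_small_end (a point): Free end of the handle of the small (black) pan: 135 mm from the pan's axis, 69 mm over its base. A nested pan's handle passes 4 mm above the rim of the pan round it; laid over another handle it holds its pan up and does not go home.
- car_shell: Bystander: red model-car body shell, 190 mm long (y), 70 mm wide, 49 mm tall, lying loose on the yellow kit board (board 8 mm thick, 280 x 440 mm, on the far side of the bench). Origin: centre of the underside.
- tape_roll: Bystander: roll of paper tape lying flat, 90 mm across, 24 mm tall, loose. Origin: centre of the underside.
- tyres: Bystander: two black model-car tyres lying one on the other as one piece, 64 mm across, 35 mm tall, loose. Origin: centre of the underside.
- cup: Bystander: white cup, 72 mm across the rim, 62 mm tall, loose, near the robot on its left. Origin: centre of the underside.

How it is judged:
By the outcome, as a careful person would: the job done as asked, in the order asked, and still so for the second after the job is handed in, with the robot touching nothing.
It also fails if it takes over 70 s, if anything falls off the work surface, if the arm or the gripper's body presses on something with over 40 N, if the wrist force passes 120 N, or if a joint passes its speed limit or range.

## Working session

There is one attempt and no reset: what is moved stays moved. The work goes in short steps, Python scripts to look and compute and a tool call to move; the robot and the scene stay as the last step left them, time stands still between calls to the robot, and variables do not carry over. Pictures are saved under pics/ and viewed, about 8 in all and at most 12, crops included, and the job is handed in when it is done.

Besides the shell and the picture viewer there is one more tool, called by a JSON object that holds its "api" and its "payload", one argument or row to a line. move_arm: Moves the arm, as the interface text tells. Its arguments: {"type":"object","properties":{"plan":{"type":"array","items":{"type":"array"}},"hand":{"type":"number"},"grip_force":{"type":"number"}},"required":["plan"]}

```bash
mkdir -p pics; ls; python3 - <<'E'
from bench import ctrl
import cv2,numpy as np
np.set_printoptions(precision=4,suppress=True)
s=ctrl.state(); print(s)
for n in ("scene","side"):
    im=ctrl.get_image(n); cv2.imwrite(f"pics/{n}0.png",im[:,:,::-1]); c=ctrl.calibration(n); print(n,c)
print(ctrl.calibration("wrist"))
E
```

```text
pics
{'time': 0.0, 'qpos': array([ 1.1499,  0.4778,  0.0223,  1.5564, -0.0115,  1.1093, -0.0831]), 'qd': array([-0.0001,  0.0003,  0.0008,  0.0016, -0.0005, -0.0013, -0.0027]), 'tau': array([ -0.0002, -59.6458,   1.608 , -28.12  ,   0.0125,   0.0092,
        -0.    ]), 'eef_pos': array([ 0.2075, -0.6417,  0.2303]), 'tcp_rot': array([ 3.1414,  0.0018, -1.2579]), 'ft_force': array([-0.3855,  0.0712,  0.5014]), 'torque': array([0.0354, 0.0049, 0.0238]), 'finger_gap': 0.0855557766751574}
scene {'intrinsics': array([[509.8451,   0.    , 313.0563],
       [  0.    , 509.8451, 196.823 ],
       [  0.    ,   0.    ,   1.    ]]), 'cam_to_world': array([[ 0.329 , -0.6908,  0.6438,  1.5499],
       [ 0.9442,  0.2312, -0.2345, -0.341 ],
       [ 0.0131,  0.6851,  0.7283,  1.2113],
       [ 0.    ,  0.    ,  0.    ,  1.    ]])}
side {'intrinsics': array([[410.033 ,   0.    , 318.5571],
       [  0.    , 410.033 , 192.1216],
       [  0.    ,   0.    ,   1.    ]]), 'cam_to_world': array([[-0.7943,  0.4637, -0.3926,  0.1737],
       [-0.6073, -0.6268,  0.4882,  0.5052],
       [-0.0197,  0.6262,  0.7794,  0.8196],
       [ 0.    ,  0.    ,  0.    ,  1.    ]])}
{'intrinsics': array([[336.7662,   0.    , 326.5869],
       [  0.    , 336.7662, 200.6209],
       [  0.    ,   0.    ,   1.    ]]), 'tool_from_camera': array([[ 1.    , -0.001 , -0.0007,  0.0003],
       [-0.0012, -0.9603, -0.2791, -0.0704],
       [-0.0004,  0.2791, -0.9603, -0.1428],
       [ 0.    ,  0.    ,  0.    ,  1.    ]])}
```

View pics/scene0.png

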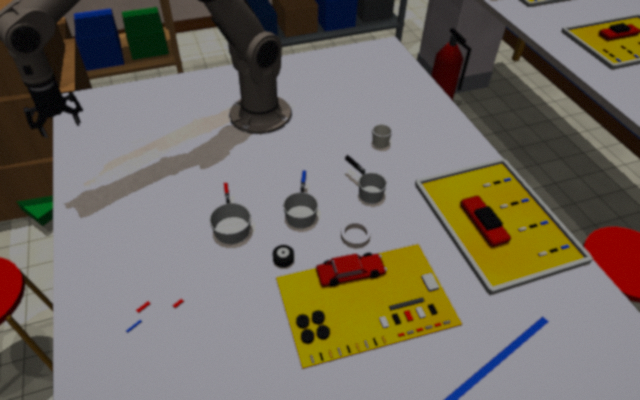

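View pics/side0.png

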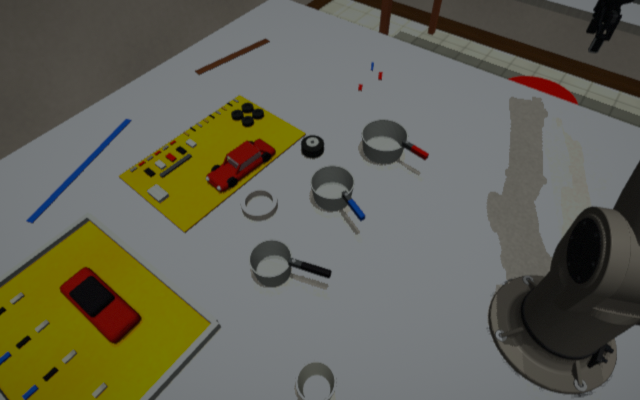

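The scene view shows the red pan's rim centre at about (231,216), blue at (300,204) and black at (372,184). In the side view they are at (384,135), (332,182) and (271,258). The handles point roughly to -x.

```bash
cat > h.py <<'E'
import numpy as np,cv2
from bench import ctrl
from scipy.spatial.transform import Rotation as R
np.set_printoptions(precision=4,suppress=True)
def cam(n,s=None):
    c=ctrl.calibration(n); K=np.array(c["intrinsics"])
    if n!="wrist": return K,np.array(c["cam_to_world"])
    s=s or ctrl.state(); T=np.eye(4); T[:3,:3]=R.from_euler('xyz',s["tcp_rot"]).as_matrix(); T[:3,3]=s["eef_pos"]
    return K,T@np.array(c["tool_from_camera"])
def ray(K,T,uv,z):
    d=np.linalg.inv(K)@[uv[0],uv[1],1]; d=T[:3,:3]@[d[0],-d[1],-d[2]]
    return T[:3,3]+d*(z-T[2,3])/d[2]
def proj(K,T,P):
    p=(np.atleast_2d(P)-T[:3,3])@T[:3,:3]; p=p*[1,-1,-1]; q=p@K.T; return q[:,:2]/q[:,2:]
def snap(n,f):
    s=ctrl.state(); im=ctrl.get_image(n); cv2.imwrite(f,im[:,:,::-1]); K,T=cam(n,s); np.savez(f[:-4],K=K,T=T); return im,K,T,s
def pan(c,yaw,z0=0,r=.062):
    "rim circle, handle top outline"
    a=np.linspace(0,2*np.pi,60); rim=np.c_[c[0]+r*np.cos(a),c[1]+r*np.sin(a),0*a+z0+.06]
    u=np.array([np.cos(yaw),np.sin(yaw)]); v=np.array([-u[1],u[0]])
    h=np.array([[*(np.array(c[:2])+l*u+w*v),z0+.078] for l,w in((r,.007),(.135,.007),(.135,-.007),(r,-.007))])
    return rim,h
E
python3 - <<'E'
from h import *
D={'red':[(231,216),(226,184),(384,135),(426,155)],'blue':[(300,204),(304,172),(332,182),(362,217)],'black':[(372,184),(348,158),(271,258),(328,272)],}
for k,v in D.items():
    for n,(c,e) in (('scene',v[:2]),('side',v[2:])):
        K,T=cam(n); a=ray(K,T,c,.06); b=ray(K,T,e,.07); print(k,n,a,b,np.degrees(np.arctan2(*(b-a)[1::-1])))
for n,p in (('scene',((284,252),(382,131),(355,234),(350,265))),('side',((313,144),(315,375),(259,204),(241,163)))):
    K,T=cam(n); print(n,[ray(K,T,q,.03)[:2] for q in p])
E
```

```text
red scene [ 0.5287 -0.2286  0.06  ] [ 0.4022 -0.2145  0.07  ] 173.6305608663596
red side [ 0.5347 -0.2294  0.06  ] [ 0.407  -0.2199  0.07  ] 175.7336781147982
blue scene [ 0.548  -0.0181  0.06  ] [0.4282 0.0349 0.07  ] 156.1290506690952
blue side [ 0.5493 -0.015   0.06  ] [0.4301 0.0346 0.07  ] 157.42287752191703
black scene [0.5389 0.226  0.06  ] [0.411  0.1944 0.07  ] -166.1384942527169
black side [0.5287 0.2308 0.06  ] [0.4098 0.1893 0.07  ] -160.7610266708482
scene [array([ 0.6854, -0.1121]), array([0.2753, 0.3847]), array([0.6891, 0.1078]), array([0.7889, 0.0513])]
side [array([ 0.686 , -0.1142]), array([0.3175, 0.3535]), array([0.6651, 0.1258]), array([0.7955, 0.054 ])]
```

{"api": "move_arm", "payload": {
  "plan": [
    [[-0.0189,-0.0253,0],0],
    [[-0.0189,-0.0253,0],0],
    [[-0.0189,-0.0253,0],0],
    [[-0.0189,-0.0253,0],0],
    [[-0.0189,-0.0253,0],0],
    [[-0.0189,-0.0253,0],0],
    [[-0.0189,-0.0253,0],0],
    [[-0.0189,-0.0253,0],0],
    [[-0.0189,-0.0253,0],0],
    [[-0.0189,-0.0253,0],0],
    [[-0.0189,-0.0253,0],0],
    [[-0.0189,-0.0253,0],0],
    [[-0.0189,-0.0253,0],0],
    [[-0.0189,-0.0253,0],0],
    [[-0.0189,-0.0253,0],0],
    [[-0.0189,-0.0253,0],0],
    [[0,0,0],0],
    [[0,0,0],0],
    [[0,0,0],0]
  ]
}}

```text
time: 1.68
eef_pos: [0.4992, -0.2305, 0.2309]
tcp_rot: [3.14, 0.0, -1.258]
ft_force: [0.4, -1.1, 0.0]
finger_gap: 0.0855
```

```bash
python3 - <<'E'
from h import *
im,K,T,s=snap("wrist","pics/w_red.png")
o=im[:,:,::-1].copy()
for g in pan((.532,-.229),np.radians(175)): cv2.polylines(o,[proj(K,T,g).round().astype(int)],True,(0,255,0),1)
cv2.imwrite("pics/w_red_o.png",o)
print(proj(K,T,[.532,-.229,.06]))
E
```

```text
[[335.452  146.0779]]
```

View pics/w_red_o.png

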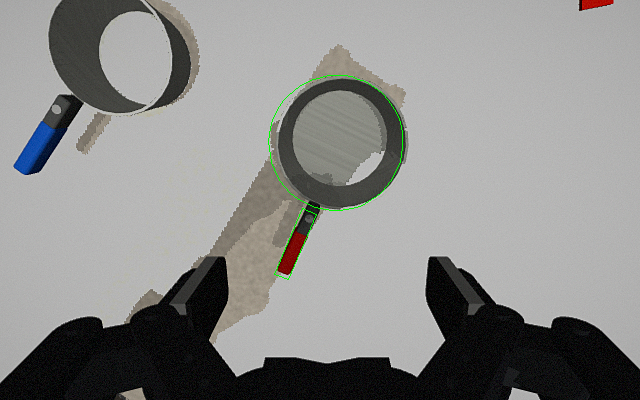

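The overlay is about 2 px off. The red pan's rim is at (338,143) and its handle end at (286,272). The blue pan is at the upper left, around (120,55). I'll refine with an inner-rim fit and use the same fit for the other pans.

```bash
cat >> h.py <<'E'
from scipy.optimize import minimize
RI={'red':.059,'blue':.051,'black':.043}
def fit(im,K,T,name,c0,yaw0,z0=0.):
    g=cv2.GaussianBlur(im.astype(np.float32).mean(2),(3,3),0); a=np.linspace(0,2*np.pi,180,endpoint=False)
    def samp(P):
        q=proj(K,T,P).astype(np.float32); v=cv2.remap(g,q[:,:1],q[:,1:],cv2.INTER_LINEAR,borderMode=cv2.BORDER_CONSTANT,borderValue=-1).ravel(); return v
    def f(c):
        C=lambda r:np.c_[c[0]+r*np.cos(a),c[1]+r*np.sin(a),0*a+z0+.06]
        o,i=samp(C(RI[name]+.0015)),samp(C(RI[name]-.0015)); m=(o>=0)&(i>=0); return -np.clip(o-i,-20,60)[m].mean()
    G=[(f((c0[0]+x,c0[1]+y)),c0[0]+x,c0[1]+y) for x in np.arange(-.012,.0121,.001) for y in np.arange(-.012,.0121,.001)]
    b=min(G); r=minimize(f,b[1:],method='Nelder-Mead',options=dict(initial_simplex=[b[1:],(b[1]+.001,b[2]),(b[1],b[2]+.001)])); c=r.x
    # handle: choose yaw whose top face contrasts best with 5 mm outside on both sides
    L=np.linspace(.07,.132,40)
    def hy(y):
        u=np.array([np.cos(y),np.sin(y)]); v=np.array([-u[1],u[0]]); S=lambda w:samp(np.c_[c+L[:,None]*u+w*v,0*L+z0+.078])
        return sum((S(w)).mean() for w in(-.004,0,.004))-1.5*sum(S(w).mean() for w in(-.010,.010))
    ys=yaw0+np.radians(np.arange(-12,12.1,.25)); y=min(ys,key=hy)
    return c,np.degrees(y),-r.fun
def overlay(im,K,T,P,f):
    o=im[:,:,::-1].copy()
    for n,c,y,z in P:
        for g in pan(c,np.radians(y),z,RI[n]): cv2.polylines(o,[proj(K,T,g).round().astype(int)],True,(0,255,0),1)
    cv2.imwrite(f,o)
E
python3 - <<'E'
from h import *
im=cv2.imread("pics/w_red.png")[:,:,::-1]; d=np.load("pics/w_red.npz"); K,T=d['K'],d['T']
c,y,sc=fit(im,K,T,'red',(.532,-.229),np.radians(175)); print(c,y,sc)
c2,y2,sc2=fit(im,K,T,'blue',(.549,-.016),np.radians(157)); print(c2,y2,sc2)
overlay(im,K,T,[('red',c,y,0),('blue',c2,y2,0)],"pics/o.png")
g=c2+.09*np.array([np.cos(np.radians(y2)),np.sin(np.radians(y2))]);print(g)
E
```

```text
[ 0.5331 -0.235 ] 172.5 54.94861602783203
[ 0.5489 -0.0179] 161.75000000000003 36.59221649169922
[0.4635 0.0103]
```

View pics/o.png

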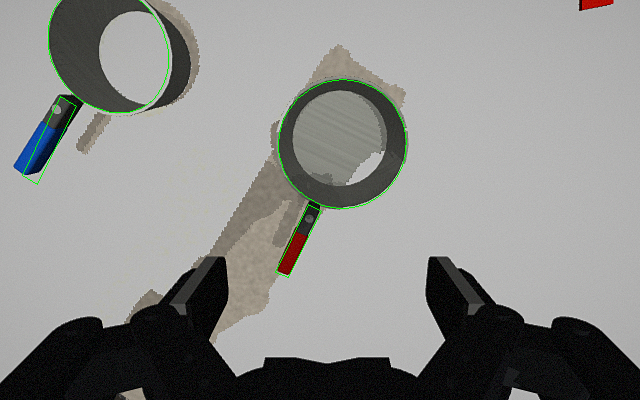

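The rim fits are good: red (0.533,-0.235) with handle about 172.5°, blue (0.549,-0.018). The blue yaw is better read as about 157° here. Next I go above the blue grip.

{"api": "move_arm", "payload": {
  "plan": [
    [[-0.0307,-0.0056,0.0038],0],
    [[-0.0307,-0.0056,0.0038],0],
    [[-0.0307,-0.0056,0.0038],0],
    [[-0.0307,-0.0056,0.0038],0],
    [[-0.0307,-0.0056,0.0038],0],
    [[-0.0307,-0.0056,0.0038],0],
    [[-0.0307,-0.0056,0.0038],0],
    [[-0.0307,-0.0056,0.0038],0],
    [[0,0,0],0]
  ],
  "hand": 0.045
}}

```text
time: 2.48
eef_pos: [0.4656, 0.0222, 0.2006]
tcp_rot: [3.141, 0.002, -1.253]
ft_force: [0.4, 0.3, -0.0]
finger_gap: 0.0448
```

{"api": "move_arm", "payload": {
  "plan": [
    [[0,0,0],-6.95],
    [[0,0,0],-6.95],
    [[0,0,0],-6.95],
    [[0,0,0],-6.95],
    [[0,0,0],-6.95],
    [[0,0,0],-6.95],
    [[0,0,0],-6.95],
    [[0,0,0],-6.95],
    [[0,0,0],-6.95],
    [[0,0,0],-6.95],
    [[0,0,0],-6.95],
    [[0,0,0],-6.95],
    [[0,0,0],-6.95],
    [[0,0,0],-6.95],
    [[0,0,0],-6.95],
    [[0,0,0],-6.95],
    [[0,0,0],-6.95],
    [[0,0,0],-6.95],
    [[0,0,0],-6.95],
    [[0,0,0],-6.95]
  ]
}}

```text
time: 4.15
eef_pos: [0.4668, 0.0155, 0.2008]
tcp_rot: [3.142, 0.001, 1.171]
ft_force: [0.4, -0.4, -0.4]
finger_gap: 0.0449
```

{"api": "move_arm", "payload": {
  "plan": [
    [[0,0,0],0],
    [[0,0,0],0]
  ]
}}

```text
time: 4.32
eef_pos: [0.4668, 0.016, 0.2008]
tcp_rot: [-3.141, 0.0, 1.162]
ft_force: [0.5, 1.3, 0.2]
finger_gap: 0.0449
```

```bash
python3 - <<'E'
from h import *
im,K,T,s=snap("wrist","pics/w_blue.png"); print(s['eef_pos'],np.degrees(s['tcp_rot']))
c,y,sc=fit(im,K,T,'blue',(.549,-.018),np.radians(157)); print(c,y,sc)
overlay(im,K,T,[('blue',c,y,0)],"pics/o2.png")
g=c+.09*np.array([np.cos(np.radians(y)),np.sin(np.radians(y))]);print(g)
E
```

```text
[0.4668 0.016  0.2008] [-179.9917    0.0262   66.5747]
[ 0.5492 -0.0183] 156.00000000000003 25.838346481323242
[0.467  0.0183]
```

View pics/o2.png

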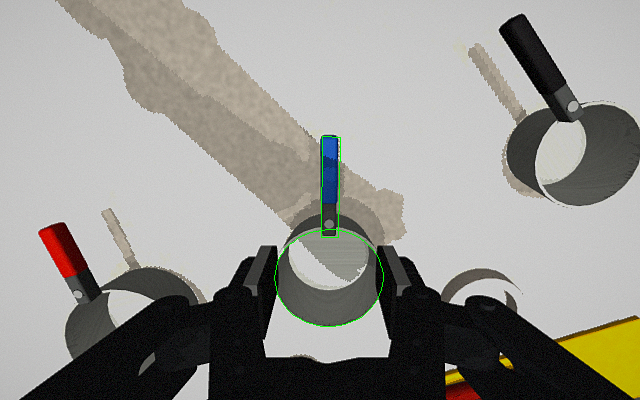

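The fit holds: the blue handle is centred near x=330 px, between the jaws. I descend and grip.

{"api": "move_arm", "payload": {
  "plan": [
    [[0.002,-0.001,0.0],0],
    [[0,0,0.03],0],
    [[0,0,0.03],0],
    [[0,0,0.03],0],
    [[0,0,0.03],0],
    [[0,0,0.02],0],
    [[0,0,0.01],0],
    [[0,0,0.001],0],
    [[0,0,0],0]
  ]
}}

```text
time: 5.12
eef_pos: [0.4669, 0.02, 0.0501]
tcp_rot: [-3.141, 0.0, 1.168]
ft_force: [-0.4, -0.6, 0.6]
finger_gap: 0.0446
```

{"api": "move_arm", "payload": {
  "plan": [
    [[0,0,0],0],
    [[0,0,0],0],
    [[0,0,0],0],
    [[0,0,0],0],
    [[0,0,0],0],
    [[0,0,0],0],
    [[0,0,0],0],
    [[0,0,0],0]
  ],
  "hand": 0.0,
  "grip_force": 80
}}

```text
time: 5.78
eef_pos: [0.4677, 0.0197, 0.0511]
tcp_rot: [3.139, -0.001, 1.168]
ft_force: [-0.4, -0.2, 7.8]
finger_gap: 0.013
```

{"api": "move_arm", "payload": {
  "plan": [
    [[0,0,-0.01],0],
    [[0,0,-0.02],0],
    [[0,0,-0.03],0],
    [[0,0,-0.03],0],
    [[0,0,-0.02],0],
    [[0,0,-0.01],0],
    [[0,0,0],7],
    [[0,0,0],7],
    [[0,0,0],7],
    [[0,0,0],7],
    [[0,0,0],7],
    [[0,0,0],7],
    [[0,0,0],2.9],
    [[0,0,0],0],
    [[0,0,0],0]
  ]
}}

```text
time: 7.03
eef_pos: [0.4663, 0.0197, 0.1697]
tcp_rot: [-3.141, 0.001, 0.386]
ft_force: [-0.4, 0.5, -1.6]
finger_gap: 0.0124
```

{"api": "move_arm", "payload": {
  "plan": [
    [[-0.0058,0.0285,0],0],
    [[-0.0058,0.0285,0],0],
    [[-0.0058,0.0285,0],0],
    [[-0.0058,0.0285,0],0],
    [[-0.0058,0.0285,0],0],
    [[-0.0058,0.0285,0],0],
    [[0,0,0],0],
    [[0,0,0],0],
    [[0,0,0],0]
  ]
}}

```text
time: 7.78
eef_pos: [0.4983, -0.1512, 0.1696]
tcp_rot: [-3.141, 0.0, 0.385]
ft_force: [-0.6, 0.8, -0.9]
finger_gap: 0.0126
```

```bash
python3 - <<'E'
from h import *
im,K,T,s=snap("wrist","pics/w_b2.png"); p=s['eef_pos']; yw=np.degrees(s['tcp_rot'][2]); print(p,yw)
h=np.radians(yw+90); z0=p[2]+.019-.069
c0=p[:2]-.09*np.array([np.cos(h),np.sin(h)]); print(c0)
c,y,sc=fit(im,K,T,'blue',c0,h,z0); print(c,y,sc,z0)
overlay(im,K,T,[('blue',c,y,z0),('red',(.533,-.235),172.5,0)],"pics/o3.png")
im,K,T,s=snap("side","pics/s3.png")
c,y,sc=fit(im,K,T,'blue',c,np.radians(y),z0); print('side',c,y,sc)
E
```

```text
[ 0.4983 -0.1512  0.1696] 22.08669444665002
[ 0.5321 -0.2346]
[ 0.5349 -0.2418] 101.33669444665003 12.675570487976074 0.11964928929936172
side [ 0.5254 -0.2485] 112.33669444665003 11.787131309509277
```

View pics/o3.png

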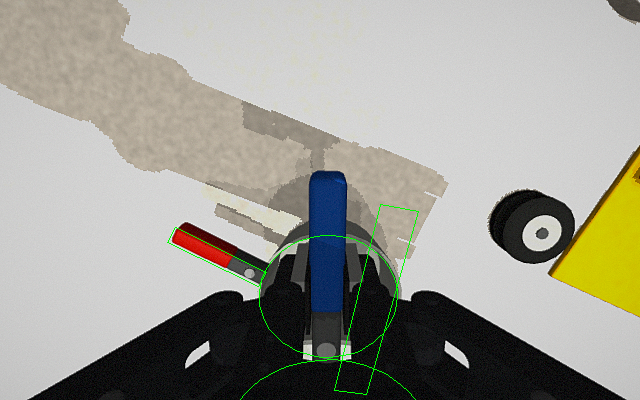

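The handle sits straight in the jaws (x≈328 px). The wrist view hides the blue rim, so that fit doesn't count. By kinematics the blue centre is (0.532,-0.235), matching red to about 1 mm, so I lower.

{"api": "move_arm", "payload": {
  "plan": [
    [[0.001,0.001,0.02],0],
    [[0,0,0.02],0],
    [[0,0,0.015],0],
    [[0,0,0.01],0],
    [[0,0,0.01],0],
    [[0,0,0.01],0],
    [[0,0,0.005],0],
    [[0,0,0.005],0],
    [[0,0,0.005],0],
    [[0,0,0.004],0],
    [[0,0,0.004],0],
    [[0,0,0],0]
  ]
}}

```text
time: 8.88
eef_pos: [0.4996, -0.1524, 0.0613]
tcp_rot: [-3.141, 0.001, 0.384]
ft_force: [-0.1, -0.2, -0.7]
finger_gap: 0.0124
```

{"api": "move_arm", "payload": {
  "plan": [
    [[0,0,0.002],0],
    [[0,0,0.001],0],
    [[0,0,0.001],0],
    [[0,0,0.001],0],
    [[0,0,0],0]
  ]
}}

```text
time: 9.3
eef_pos: [0.4998, -0.1524, 0.0568]
tcp_rot: [-3.142, 0.0, 0.384]
ft_force: [-0.2, -0.6, -1.3]
finger_gap: 0.0125
```

{"api": "move_arm", "payload": {
  "plan": [
    [[0,0,0.0005],0],
    [[0,0,0.0005],0],
    [[0,0,0],0]
  ]
}}

```text
time: 9.55
eef_pos: [0.5, -0.1524, 0.0559]
tcp_rot: [3.141, -0.0, 0.384]
ft_force: [0.9, -0.6, -1.3]
finger_gap: 0.0128
```

{"api": "move_arm", "payload": {
  "plan": [
    [[0,0,0.0005],0],
    [[0,0,0.0005],0],
    [[0,0,0],0]
  ]
}}

```text
time: 9.8
eef_pos: [0.5, -0.1522, 0.0554]
tcp_rot: [3.141, -0.0, 0.385]
ft_force: [-2.9, 1.1, 4.2]
finger_gap: 0.0129
```

{"api": "move_arm", "payload": {
  "plan": [
    [[0,0,0.0005],0],
    [[0,0,0.0005],0],
    [[0,0,0],0]
  ]
}}

```text
time: 10.05
eef_pos: [0.5, -0.1518, 0.055]
tcp_rot: [3.141, 0.0, 0.385]
ft_force: [-5.4, 3.1, 14.2]
finger_gap: 0.0125
```

{"api": "move_arm", "payload": {
  "plan": [
    [[0,0,0],0],
    [[0,0,0],0],
    [[0,0,0],0],
    [[0,0,0],0],
    [[0,0,0],0]
  ],
  "hand": 0.04
}}

```text
time: 10.47
eef_pos: [0.4999, -0.1524, 0.0538]
tcp_rot: [-3.142, 0.0, 0.384]
ft_force: [0.3, 0.1, 0.1]
finger_gap: 0.0401
```

{"api": "move_arm", "payload": {
  "plan": [
    [[0,0,-0.01],0],
    [[0,0,-0.03],0],
    [[0,0,-0.04],0],
    [[0,0,-0.04],0],
    [[0,0,-0.03],0],
    [[0,0,-0.02],0],
    [[0,0,0],0],
    [[0,0,0],0]
  ]
}}

```text
time: 11.13
eef_pos: [0.5005, -0.1525, 0.2256]
tcp_rot: [3.139, -0.002, 0.384]
ft_force: [-1.5, 0.8, -0.6]
finger_gap: 0.0398
```

```bash
python3 - <<'E'
from h import *
im,K,T,s=snap("wrist","pics/w4.png"); p=s['eef_pos']; print(p,s['tcp_rot'],s['ft_force'],s['finger_gap'])
c,y,sc=fit(im,K,T,'blue',(.533,-.235),np.radians(112),.004); print(c,y,sc)
overlay(im,K,T,[('blue',c,y,.004),('red',(.533,-.235),172.5,0)],"pics/o4.png")
o=cv2.imread("pics/o4.png"); w=np.vstack([o[60:]])
im,K,T,s=snap("side","pics/s4.png"); c,y,sc=fit(im,K,T,'blue',(.533,-.235),np.radians(112),.004); print('side',c,y,sc)
overlay(im,K,T,[('blue',c,y,.004)],"pics/os4.png")
a=cv2.resize(im[100:200,330:450,::-1],None,fx=2.5,fy=2.5,interpolation=cv2.INTER_CUBIC); w=cv2.resize(o,None,fx=.75,fy=.75)
W=np.zeros((300,800,3),np.uint8); W[:300,:480]=w; W[:250,480:780]=a; cv2.imwrite("pics/c4.png",W)
E
```

```text
[ 0.5005 -0.1525  0.2256] [ 3.1394 -0.0023  0.3842] [-1.5243  0.7899 -0.6329] 0.039812248534419725
[ 0.532  -0.2354] 112.0 22.302324295043945
side [ 0.5366 -0.2392] 112.25 6.38543176651001
```

View pics/c4.png

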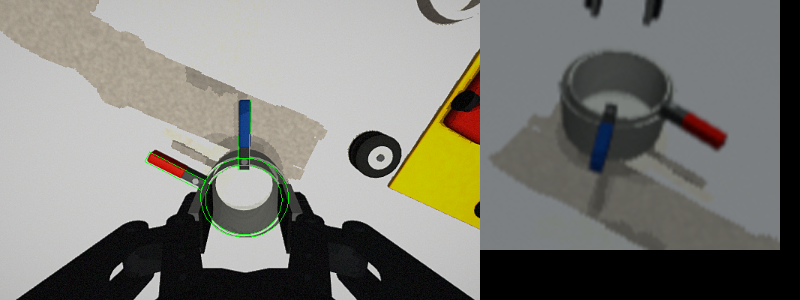

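Blue is nested and level: the fit gives (0.532,-0.235) at 112°, and red hasn't moved. Next is the black pan.

{"api": "move_arm", "payload": {
  "plan": [
    [[0.0076,-0.0317,0],0],
    [[0.0076,-0.0317,0],0],
    [[0.0076,-0.0317,0],0],
    [[0.0076,-0.0317,0],0],
    [[0.0076,-0.0317,0],0],
    [[0.0076,-0.0317,0],0],
    [[0.0076,-0.0317,0],0],
    [[0.0076,-0.0317,0],0],
    [[0.0076,-0.0317,0],0],
    [[0.0076,-0.0317,0],0],
    [[0.0076,-0.0317,0],0],
    [[0,0,0],0]
  ]
}}

```text
time: 12.23
eef_pos: [0.444, 0.209, 0.2232]
tcp_rot: [-3.137, 0.001, 0.393]
ft_force: [-0.7, 0.4, 0.4]
finger_gap: 0.0401
```

{"api": "move_arm", "payload": {
  "plan": [
    [[0,0,0],6.8],
    [[0,0,0],6.8],
    [[0,0,0],6.8],
    [[0,0,0],6.8],
    [[0,0,0],6.8],
    [[0,0,0],6.8],
    [[0,0,0],6.8],
    [[0,0,0],6.8],
    [[0,0,0],6.8],
    [[0,0,0],6.8],
    [[0,0,0],6.8],
    [[0,0,0],6.8],
    [[0,0,0],6.8],
    [[0,0,0],6.8],
    [[0,0,0],0],
    [[0,0,0],0],
    [[0,0,0],0]
  ]
}}

```text
time: 13.65
eef_pos: [0.4462, 0.2019, 0.2232]
tcp_rot: [3.14, -0.0, -1.274]
ft_force: [0.0, -0.7, -0.6]
finger_gap: 0.0398
```

```bash
python3 - <<'E'
from h import *
im,K,T,s=snap("wrist","pics/w5.png"); p=s['eef_pos']; print(p,np.degrees(s['tcp_rot']))
c,y,sc=fit(im,K,T,'black',(.533,.228),np.radians(-163)); print(c,y,sc)
overlay(im,K,T,[('black',c,y,0)],"pics/o5.png")
print(c+.09*np.array([np.cos(np.radians(y)),np.sin(np.radians(y))]))
E
```

```text
[0.4462 0.2019 0.2232] [179.9124  -0.0073 -72.9756]
[0.5308 0.2301] -162.00000000000003 57.17435836791992
[0.4452 0.2023]
```

View pics/o5.png

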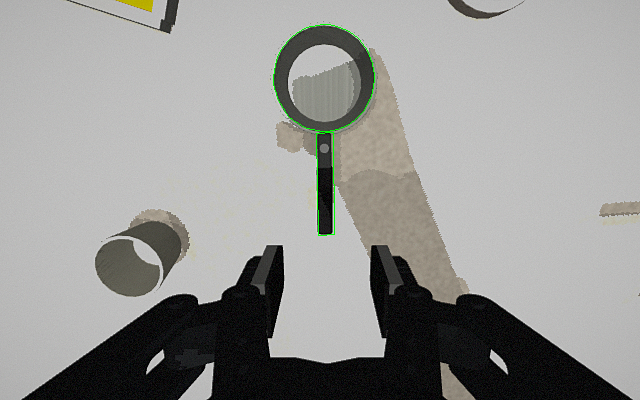

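The fit is excellent and the black handle is centred at x≈326 px. Descend and grip.

{"api": "move_arm", "payload": {
  "plan": [
    [[-0.001,0.001,0.01],-1],
    [[0,0,0.03],0],
    [[0,0,0.04],0],
    [[0,0,0.04],0],
    [[0,0,0.03],0],
    [[0,0,0.013],0],
    [[0,0,0.007],0],
    [[0,0,0.003],0],
    [[0,0,0],0]
  ]
}}

```text
time: 14.45
eef_pos: [0.4454, 0.203, 0.0507]
tcp_rot: [3.141, 0.0, -1.259]
ft_force: [0.3, 0.2, 0.4]
finger_gap: 0.0399
```

{"api": "move_arm", "payload": {
  "plan": [
    [[0,0,0],0],
    [[0,0,0],0],
    [[0,0,0],0],
    [[0,0,0],0],
    [[0,0,0],0],
    [[0,0,0],0],
    [[0,0,0],0],
    [[0,0,0],0]
  ],
  "hand": 0.0,
  "grip_force": 80
}}

```text
time: 15.12
eef_pos: [0.446, 0.2032, 0.052]
tcp_rot: [-3.14, 0.0, -1.26]
ft_force: [-1.1, -0.3, 6.3]
finger_gap: 0.0126
```

{"api": "move_arm", "payload": {
  "plan": [
    [[0,0,-0.01],0],
    [[0,0,-0.02],0],
    [[0,0,-0.03],0],
    [[0,0,-0.03],0],
    [[0,0,-0.025],0],
    [[0,0,-0.01],0],
    [[0,0,0],-6.2],
    [[0,0,0],-6.2],
    [[0,0,0],-6.2],
    [[0,0,0],-6.2],
    [[0,0,0],-6.2],
    [[0,0,0],-6.2],
    [[0,0,0],0]
  ]
}}

```text
time: 16.2
eef_pos: [0.445, 0.2025, 0.1755]
tcp_rot: [3.141, 0.001, -0.607]
ft_force: [-0.2, 0.7, -1.7]
finger_gap: 0.0123
```

{"api": "move_arm", "payload": {
  "plan": [
    [[0.0101,0.0125,0],0],
    [[0.0201,0.0249,0],0],
    [[0.0201,0.0249,0],0],
    [[0.0201,0.0249,0],0],
    [[0.0201,0.0249,0],0],
    [[0.0201,0.0249,0],0],
    [[0.0201,0.0249,0],0],
    [[0.0201,0.0249,0],0],
    [[0.0201,0.0249,0],0],
    [[0.0201,0.0249,0],0],
    [[0.0201,0.0249,0],0],
    [[0.0201,0.0249,0],0],
    [[0.0201,0.0249,0],0],
    [[0.0201,0.0249,0],0],
    [[0.0201,0.0249,0],0],
    [[0.0201,0.0249,0],0],
    [[0.0101,0.0125,0],0],
    [[0,0,0],0],
    [[0,0,0],0],
    [[0,0,0],0]
  ]
}}

```text
time: 17.87
eef_pos: [0.4805, -0.3068, 0.1756]
tcp_rot: [-3.141, 0.001, -0.611]
ft_force: [-0.0, 0.8, -1.6]
finger_gap: 0.0126
```

```bash
python3 - <<'E'
from h import *
im,K,T,s=snap("wrist","pics/w6.png"); p=s['eef_pos']; yw=s['tcp_rot'][2]; print(p,np.degrees(s['tcp_rot']),s['finger_gap'])
h=yw-np.pi/2; c=p[:2]+-.089*np.array([np.cos(h),np.sin(h)]); print('kin centre',c,np.degrees(h)%360)
print('tool shift',np.array([[np.cos(yw),np.sin(yw)],[np.sin(yw),-np.cos(yw)]])@(np.array([.532,-.2354])-c))
z0=p[2]-.052
print(fit(im,K,T,'black',c,h,z0))
overlay(im,K,T,[('black',c,np.degrees(h),z0),('blue',(.532,-.2354),112,.004),('red',(.533,-.235),172.5,0)],"pics/o6.png")
E
```

```text
[ 0.4805 -0.3068  0.1756] [-179.9714    0.0573  -35.024 ] 0.012578577023841617
kin centre [ 0.5315 -0.234 ] 234.976046049336
tool shift [0.0012 0.0009]
(array([ 0.5313, -0.2339]), np.float64(-115.52395395066402), np.float64(58.13655471801758))
```

View pics/o6.png

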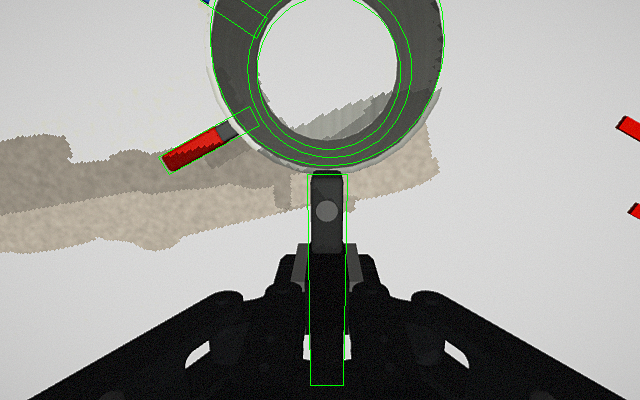

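The black rim fit agrees with kinematics to 0.2 mm, and the target rims are concentric below it. Lower gently.

{"api": "move_arm", "payload": {
  "plan": [
    [[0.001,0.001,0.02],0],
    [[0,0,0.02],0],
    [[0,0,0.015],0],
    [[0,0,0.01],0],
    [[0,0,0.01],0],
    [[0,0,0.01],0],
    [[0,0,0.005],0],
    [[0,0,0.005],0],
    [[0,0,0.005],0],
    [[0,0,0.004],0],
    [[0,0,0.004],0],
    [[0,0,0],0]
  ]
}}

```text
time: 18.92
eef_pos: [0.4805, -0.3093, 0.0673]
tcp_rot: [3.142, 0.001, -0.611]
ft_force: [0.3, -0.0, -1.5]
finger_gap: 0.0126
```

{"api": "move_arm", "payload": {
  "plan": [
    [[0,0,0.002],0],
    [[0,0,0.002],0],
    [[0,0,0.001],0],
    [[0,0,0],0]
  ]
}}

```text
time: 19.25
eef_pos: [0.4807, -0.3094, 0.0628]
tcp_rot: [3.142, 0.0, -0.61]
ft_force: [-0.8, -0.3, -0.9]
finger_gap: 0.0128
```

{"api": "move_arm", "payload": {
  "plan": [
    [[0,0,0.0005],0],
    [[0,0,0.0005],0],
    [[0,0,0.0005],0],
    [[0,0,0],0]
  ]
}}

```text
time: 19.58
eef_pos: [0.4808, -0.3095, 0.0614]
tcp_rot: [-3.142, -0.0, -0.61]
ft_force: [-0.9, 0.1, -0.7]
finger_gap: 0.0123
```

{"api": "move_arm", "payload": {
  "plan": [
    [[0,0,0.0005],0],
    [[0,0,0.0005],0],
    [[0,0,0],0]
  ]
}}

```text
time: 19.83
eef_pos: [0.4808, -0.3096, 0.0605]
tcp_rot: [3.142, -0.0, -0.611]
ft_force: [-1.5, 0.2, -0.3]
finger_gap: 0.0126
```

{"api": "move_arm", "payload": {
  "plan": [
    [[0,0,0.0005],0],
    [[0,0,0.0005],0],
    [[0,0,0],0]
  ]
}}

```text
time: 20.08
eef_pos: [0.4808, -0.3099, 0.0601]
tcp_rot: [3.141, -0.0, -0.611]
ft_force: [-2.5, 0.3, 6.4]
finger_gap: 0.0126
```

{"api": "move_arm", "payload": {
  "plan": [
    [[0,0,0.0005],0],
    [[0,0,0.0003],0],
    [[0,0,0],0]
  ]
}}

```text
time: 20.33
eef_pos: [0.4807, -0.3102, 0.0598]
tcp_rot: [3.141, -0.001, -0.611]
ft_force: [-4.7, 0.8, 12.1]
finger_gap: 0.0122
```

Contact came at TCP z=0.060, the height expected for home. Release and back off.

{"api": "move_arm", "payload": {
  "plan": [
    [[0,0,0],0],
    [[0,0,0],0],
    [[0,0,0],0],
    [[0,0,0],0],
    [[0,0,0],0]
  ],
  "hand": 0.04
}}

```text
time: 20.75
eef_pos: [0.4808, -0.3093, 0.0584]
tcp_rot: [-3.142, 0.0, -0.61]
ft_force: [0.2, -0.1, -0.9]
finger_gap: 0.0402
```

{"api": "move_arm", "payload": {
  "plan": [
    [[0,0,-0.01],0],
    [[0,0,-0.03],0],
    [[0,0,-0.04],0],
    [[0,0,-0.04],0],
    [[0,0,-0.04],0],
    [[0,0,-0.03],0],
    [[0,0,-0.01],0],
    [[0,0,0],0],
    [[0,0,0],0]
  ]
}}

```text
time: 21.5
eef_pos: [0.4805, -0.3093, 0.2585]
tcp_rot: [3.141, -0.0, -0.61]
ft_force: [-0.6, 0.6, -0.4]
finger_gap: 0.04
```

```bash
python3 - <<'E'
from h import *
im,K,T,s=snap("wrist","pics/w7.png"); print(s['eef_pos'],s['ft_force'],s['finger_gap'])
for n,y,z in(('black',235,.008),('blue',112,.004),('red',172.5,0)): print(n,fit(im,K,T,n,(.532,-.235),np.radians(y),z))
overlay(im,K,T,[('black',(.532,-.235),235,.008),('blue',(.532,-.2354),112,.004),('red',(.533,-.235),172.5,0)],"pics/o7.png")
o=cv2.imread("pics/o7.png")
W=np.zeros((560,800,3),np.uint8); W[:300,:480]=cv2.resize(o,(480,300),interpolation=cv2.INTER_AREA)
im=ctrl.get_image("side"); W[:300,480:]=cv2.resize(im[90:210,320:448,::-1],(320,300),interpolation=cv2.INTER_CUBIC)
im2=ctrl.get_image("scene"); W[300:,:416]=cv2.resize(im2[120:300,170:458,::-1],(416,260)); W[300:,416:]=cv2.resize(im[120:400,180:594,::-1],(384,260))
cv2.imwrite("pics/c7.png",W)
E
```

```text
[ 0.4805 -0.3093  0.2585] [-0.6188  0.5554 -0.4326] 0.04000533718836565
black (array([ 0.5314, -0.2372]), np.float64(235.75), np.float64(56.928104400634766))
blue (array([ 0.5329, -0.2359]), np.float64(112.75000000000001), np.float64(54.95341873168945))
red (array([ 0.5342, -0.2346]), np.float64(172.25), np.float64(53.96683120727539))
```

View pics/c7.png

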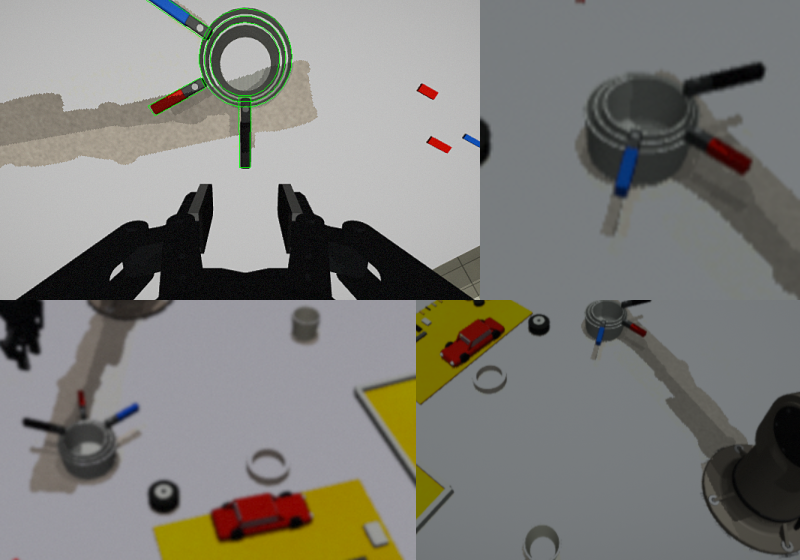

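The pans are concentric, the rims are nested evenly in all views, and the handles are about 60° apart. The bystanders are where they were, so I hand in.

```bash
python3 -c "
from bench import ctrl
print(ctrl.job_done())"
```

```text
the job is handed in; nothing more can be done
None
```

The job is done and handed in at about 22 s of the 70 s limit. I nested the blue-handled pan in the red one, then the black-handled pan in the blue one. Each was lowered by its handle to a gentle touch (12–14 N at the wrist) and then released.

**Seating:** Contact came at the heights expected for fully home, with undersides about 4 mm (blue) and 8 mm (black) above the red pan's. The final rim fits put all three centres within about 4 mm of each other, and the rims look evenly nested and level.

**Handles:** They point to about 172° (red), 113° (blue) and 236° (black). That is about 60° apart, leaving over 110 mm between neighbouring ends.

**Left alone:** The red pan reads within about 1 mm of where it started. The car shell, tape, tyres and cup look unmoved by eye; I did not measure them again. The gripper was clear of everything at hand-in.

**Checks that disagreed:**
- While blue hung above red, the wrist camera could not see its rim. I discarded that fit and placed it by arm position.
- Two side-camera fits of the blue pan, one while it hung and one after placing, scored poorly and read up to about 15 mm off. I discarded them. The wrist fits after placing were sound.

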